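# Put the dressing and sharpening tools away in their fitted trays

### The arm

A 6-joint arm with a two-finger parallel gripper is mounted at the origin on the work surface. World frame = base frame: x ahead of the robot, y to its left, z up, the work surface at z = 0. Lengths are in m, angles in rad, forces in N, time in s.
With the tool pointing down it reaches from about 0.25 to 0.775 m from the base axis. Payload 4 kg.
Tool frame: the origin (TCP) lies on the front face of the gripper's body, between the roots of the fingers; the fingertips stand 97 mm ahead of it and the grasp point (between the pads) lies 78 mm ahead of it; z points along the fingers, y is the line along which they close (so a half turn about z gives the same grasp; the last joint's range is limited). The gripper opens to 94 mm and grips with 3 to 60 N. Pads are 16 mm wide; open, the fingers measure 119 mm over their backs; the gripper's body (75 mm by 177 mm) begins 78 mm behind the grasp point.
Start: joints at [-1.233, 0.087, 1.371, -0, 1.684, -0.103], TCP at [0.235, -0.497, 0.303] pointing down, gripper open.
Joint ranges: [-3.1, 3.1], [-0.76, 2.03], [0.27, 2.55], [-1.08, 4.22], [0.17, 2.65], [-2.57, 2.57]. Speed limits (rad/s): [2.79, 2.79, 3.14, 3.14, 3.14, 3.14].

### API

Orientations are given as a 3x3 rotation matrix whose columns are the frame's x, y, z axes.
In Python, from workcell import manip gives the robot as it stands.
- The arm moves only by the shell command python3 -m inch 'ROWS' [OPENING] [FORCE]. ROWS is a JSON object whose one key "deltas" holds a list of rows, each an object of numbers: "tx", "ty", "tz": the shift along the world's x, y, z in units of 40 mm (1.0 is 40 mm); "rx", "ry", "rz": the turn, a rotation vector about the world's x, y, z in units of 8 degrees (1.0 is 8 degrees). In form: {"deltas": [{"tx": .., "ty": .., "tz": .., "rx": .., "ry": .., "rz": ..}, ...]}. A call has 1 to 12 rows; each row shifts and turns the commanded pose from where the row before left it; what a row does not reach is not made up. A row lasts 1/10 s, in which the tool goes at most 50 mm and 8.59 degrees, less where a joint would pass 70% of its speed; a pose out of reach is approached as far as the arm can. A call is refused whole if a number of a shift passes 1 or a number of a turn 1, either way. A call with a gripper value outside its range is refused whole. OPENING is the opening, from 0 (shut) to 1 (fully open), set as the call begins (- or left out, the last holds). The fingers move at their own pace and stop on an object; FORCE is the grip in N (left out, the last holds). Time passes only in rows, so rows that do not move let the fingers close. It gives the time, the measured TCP pose, the force, the opening and the grip force at its end, in the units of the state.
- manip.observe(): the state, without advancing time (a new reading comes with each control period).
- manip.read_camera(name): name is "scene" or "top" or "wrist"; returns the picture (400x640x3 uint8, red, green, blue); there is no depth.
- manip.get_calibration(name): a dict with "K" (3x3 intrinsics, pixels), "origin" and "rotation" of the camera in the world. Camera axes: x right, y down, z forward; pixel columns grow to the right and rows downward; lengths in m; the calibration is good to about 2 mm. A picture is of the moment at which its call begins: read the wrist's pose just before it. get_calibration takes no time and is no camera call; for the wrist camera it gives the pose at the moment of the call.
- manip.job_done(): hands the job in; it is judged then, once.
The state is a dict: "time": time; "joint_positions": joint angles; "qd": joint speeds; "tau": joint torques, N m; "tcp_pos": TCP position; "ee_rot": TCP orientation; "ft_force": force on the tool from outside, world axes, zero at the start; "torque": the same for the moment, N m; "opening": finger opening in m; "grasp_force": force on a finger pad.
Only numpy, scipy, OpenCV 4.12 (cv2) and the standard library are available. Lean on these libraries where they do the work, as an engineer would, in place of code of your own. Each camera call takes 0.05 s, during which the arm holds its last target. There are 200 camera calls.

### The job

The grinding is done: put the rectangular stone, the round stone, the square dressing stick and the star-wheel dresser away, each lying flat in the wooden tray whose recess has its outline. Lower them in gently, do not drop them, and carry the dresser level by gripping it at its balance point just behind the heavy head. Leave the oil bottle and the jar where they stand.

Things in the scene. Friction and masses are not known exactly. Their poses are not given: they have to be found in the camera images.
- bench_stone: loose rectangular sharpening stone, 100 long (its x) x 50 wide (y) x 25 high (z) mm, dark grey lower half, pale grey upper half, about 0.29 kg; origin at the centre of its underside. It lies flat.
- round_stone: loose round sharpening stone (puck), diameter 66 mm, 30 mm high, dark grey lower half, pale grey upper half, about 0.24 kg; origin at the centre of its underside. It lies flat.
- dressing_stick: loose dark grey square abrasive stick, 130 long (its x) x 25 x 25 mm, about 0.19 kg; origin at the centre of its underside. It lies flat.
- dresser: loose cast-iron wheel dresser, 0.7 kg, lying flat: dark I-section handle 16 mm wide, 24 high, with a heavy forked head with steel star cutters at one end, 46 wide, 40 high. x runs along the handle to the head, z up. Origin at the underside, straight below the balance point: handle from x = -112 to +23 mm, head from +23 to +67, so it balances on the handle 23 mm behind the head.
- bench_stone_tray: fixed low wooden tray for the rectangular stone, outside 134 (its x) x 84 (y) x 14 mm high, with a grey-floored rectangular recess 116 x 66 mm; origin at the centre of its underside. As in all four trays the recess is 8 mm deep: its floor is 6 mm above the underside and the bench, its rim 14 mm.
- round_stone_tray: fixed low wooden tray for the round stone, 100 x 100 x 14 mm, with a grey-floored round recess of diameter 82 mm, 8 mm deep (floor 6 mm above the bench); origin at the centre of its underside.
- stick_tray: fixed low wooden tray for the square stick, outside 164 (its x) x 59 (y) x 14 mm, with a grey-floored recess 146 x 41 mm, 8 mm deep (floor 6 mm above the bench); origin at the centre of its underside.
- dresser_tray: fixed wooden tray for the dresser, outside 213 (x) x 80 (y) x 14 mm, grey-floored T-shaped recess 8 mm deep (floor 6 mm above the bench): handle channel 32 mm wide, x = -120 to +15 mm, head pocket 62 mm wide, x = +15 to +75 mm. x points from channel to pocket. Origin at the underside, below where the seated dresser's origin belongs; 8 mm of room all round.
- oil_bottle: bystander: amber oil bottle, diameter 48 mm, 125 mm high, standing loose at the left (+y) edge of the work; origin at the centre of its underside.
- grit_jar: bystander: white jar with metal cap, diameter 68 mm, 80 mm high, standing loose at the right (-y) edge of the work; origin at the centre of its underside.
Things that resemble listed ones, but are neither listed nor needed, are in the scene too. Leave any green or red look-alike of the dresser alone. Leave any green look-alike of the bench_stone alone.

How it is judged:
By the outcome, as a careful person would: the job done as asked, in the order asked, and still so for the second after the job is handed in, with the robot touching nothing.
It also fails if it takes over 102 s, if anything falls off the work surface, if the arm or the gripper's body presses on something with over 40 N, if the wrist force passes 120 N, or if a joint passes its speed limit or range.

## Working session

There is one attempt and no reset: what is moved stays moved. The work goes in short steps, Python scripts to look and compute and a shell command to move; the robot and the scene stay as the last step left them, time stands still between calls to the robot, and variables do not carry over. Pictures are saved under pics/ and viewed, at most 14 in all, crops included, and the job is handed in when it is done.

```bash
mkdir -p pics; ls; python3 - <<'E'
from workcell import manip
import cv2
for n in("top","scene"):
    im=manip.read_camera(n); c=manip.get_calibration(n)
    cv2.imwrite(f"pics/{n}0.png",im[:,:,::-1]); print(n,c)
s=manip.observe(); print(s["time"],s["tcp_pos"],s["ee_rot"],s["opening"])
E
```

```text
pics
top {'K': array([[515.93687806,   0.        , 326.80393064],
       [  0.        , 515.93687806, 209.16770002],
       [  0.        ,   0.        ,   1.        ]]), 'origin': array([ 0.26798117, -0.08989102,  1.72152065]), 'rotation': array([[-6.32724253e-03, -9.77331426e-01,  2.11620530e-01],
       [-9.99978562e-01,  6.54067645e-03,  3.08579501e-04],
       [-1.68572586e-03, -2.11614041e-01, -9.77351859e-01]])}
scene {'K': array([[410.81327581,   0.        , 315.62298909],
       [  0.        , 410.81327581, 194.46774431],
       [  0.        ,   0.        ,   1.        ]]), 'origin': array([ 1.51595263, -0.3800248 ,  1.11341223]), 'rotation': array([[ 0.30709344,  0.71509786, -0.62795595],
       [ 0.95165075, -0.22562794,  0.20845355],
       [ 0.00738028, -0.66160947, -0.74981227]])}
0.1 [ 0.23455926 -0.49712945  0.30164211] [[ 9.04408057e-01  4.26668057e-01 -6.59779316e-04]
 [ 4.26668517e-01 -9.04406122e-01  1.88226338e-03]
 [ 2.06393206e-04 -1.98384123e-03 -9.99998011e-01]] 0.09403754175101321
```

View pics/top0.png

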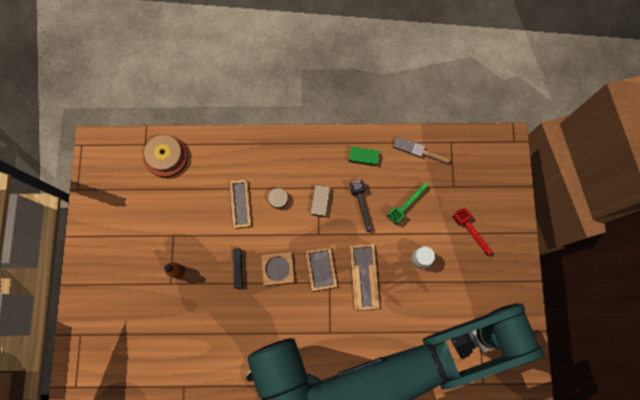

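View pics/scene0.png

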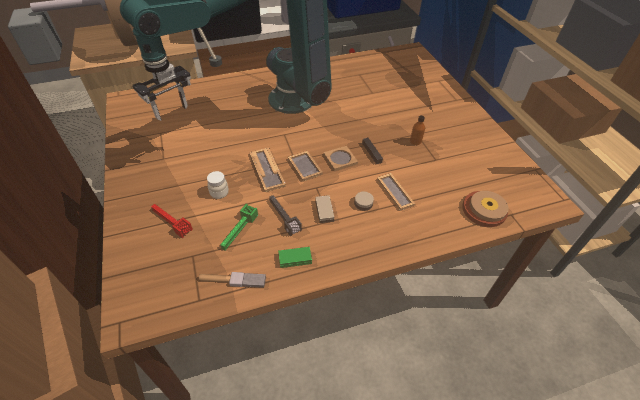

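The top view shows these items:
- **Stones:** bench stone at (320,200), round stone at (279,198), stick at (238,268).
- **Dresser candidates:** dark at (360,205), green at (408,203), red at (473,231). The dark one fits (dark cast iron).
- **Bench stone look-alike:** green block at (364,156). The grey block at (320,200) fits.
- **Trays:** stick (240,204), round (278,268), bench (321,269), dresser (365,276).
- **Bystanders:** bottle (178,270) and jar (424,257).

I'll confirm these in one enlarged crop.

```bash
python3 - <<'E'
from workcell import manip
import cv2
im=cv2.imread("pics/top0.png")[145:320,220:450]
cv2.imwrite("pics/crop0.png",cv2.resize(im,None,fx=3.4,fy=3.4,interpolation=cv2.INTER_CUBIC))
c=manip.get_calibration("wrist"); s=manip.observe()
print(c, s["ee_rot"].T@(c["origin"]-s["tcp_pos"]), s["ee_rot"].T@c["rotation"])
E
```

```text
{'K': array([[310.88191777,   0.        , 321.26218845],
       [  0.        , 310.88191777, 199.68299418],
       [  0.        ,   0.        ,   1.        ]]), 'origin': array([ 0.29582763, -0.46890122,  0.38243117]), 'rotation': array([[ 0.42757525, -0.87812434, -0.21465562],
       [-0.90397911, -0.41562947, -0.10036885],
       [-0.00108087,  0.23695944, -0.97151894]])} [ 0.06747238  0.0004512  -0.08077619] [[ 1.00285576e-03 -9.71469837e-01 -2.37161020e-01]
 [ 9.99999090e-01  7.60143635e-04  1.11484690e-03]
 [-9.02763702e-04 -2.37161922e-01  9.71469715e-01]]
```

View pics/crop0.png

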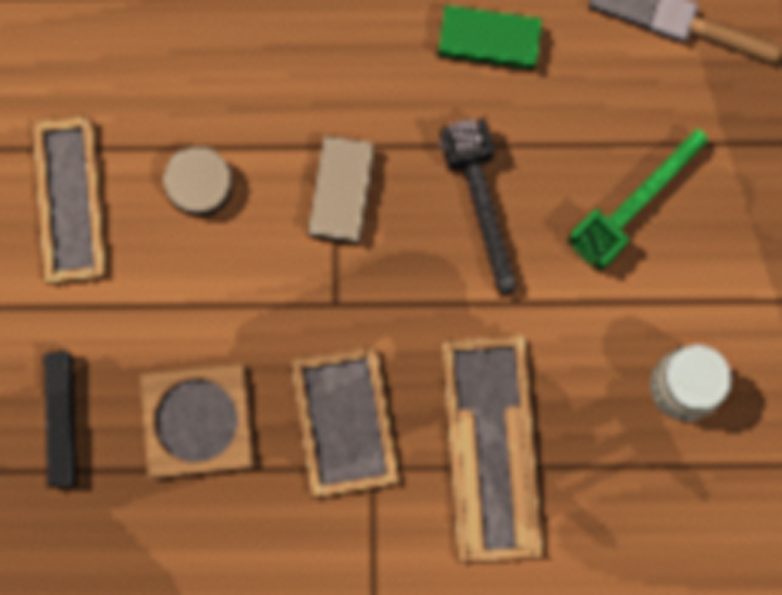

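The crop confirms it. Grey bench stone at (343,190), puck at (198,180), dark stick at (61,420), and the dark dresser with its head at (468,142) and handle end at (507,287). The T-tray's pocket is at the top. I'll move to an overhead wrist view next.

```bash
python3 -m inch '{"deltas":[{"tx":0.66,"ty":0.97,"rz":-0.26},{"tx":0.66,"ty":0.97,"rz":-0.26},{"tx":0.66,"ty":0.97,"rz":-0.26},{"tx":0.66,"ty":0.97,"rz":-0.26},{"tx":0.66,"ty":0.97,"rz":-0.26},{"tx":0.66,"ty":0.97,"rz":-0.26},{"tx":0.66,"ty":0.97,"rz":-0.26},{"tx":0.66,"ty":0.97,"rz":-0.26},{"tx":0.66,"ty":0.97,"rz":-0.26},{"tx":0.66,"ty":0.97,"rz":-0.26},{"tx":0.66,"ty":0.97,"rz":-0.26},{"tz":0}]}' 1 30
python3 -m inch '{"deltas":[{"tx":0.6,"ty":1,"rz":-0.26},{"tz":0},{"tz":0},{"tz":0}]}'
python3 - <<'E'
from workcell import manip
import cv2,numpy as np,pickle
c=manip.get_calibration("wrist"); im=manip.read_camera("wrist"); s=manip.observe()
cv2.imwrite("pics/w0.png",im[:,:,::-1]); pickle.dump(c,open("w0.pkl","wb")); print(s["tcp_pos"],s["ee_rot"],np.abs(s["qd"]).max())
E
```

```text
[ 0.23457344 -0.49719075  0.30177513] [[ 9.04404117e-01  4.26676511e-01 -5.90841801e-04]
 [ 4.26676895e-01 -9.04402723e-01  1.59465501e-03]
 [ 1.46042903e-04 -1.69431110e-03 -9.99998554e-01]] 0.004313046949765449invalid input
invalid input
```

View pics/w0.png

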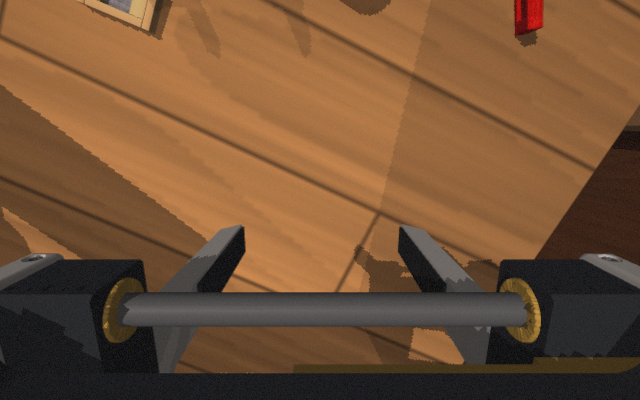

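The move was refused because the rows need every key. The wrist view's lower half is taken up by the fingers, so I'll take two views, the nearer one first.

```bash
cat > look.py <<'E'
from workcell import manip
import cv2,numpy as np,pickle,sys
c=manip.get_calibration("wrist"); im=manip.read_camera("wrist"); s=manip.observe()
n=sys.argv[1]
cv2.imwrite(f"pics/{n}.png",im[:,:,::-1]); pickle.dump(c,open(f"{n}.pkl","wb"))
print(s["time"],s["tcp_pos"].round(4),s["ee_rot"].round(3).tolist(),np.abs(s["qd"]).max().round(3))
E
python3 -m inch '{"deltas":[{"tx":0.3,"ty":1,"tz":0.2,"rx":0,"ry":0,"rz":-0.26},{"tx":0.3,"ty":1,"tz":0.2,"rx":0,"ry":0,"rz":-0.26},{"tx":0.3,"ty":1,"tz":0.2,"rx":0,"ry":0,"rz":-0.26},{"tx":0.3,"ty":1,"tz":0.2,"rx":0,"ry":0,"rz":-0.26},{"tx":0.3,"ty":1,"tz":0.2,"rx":0,"ry":0,"rz":-0.26},{"tx":0.3,"ty":1,"tz":0.2,"rx":0,"ry":0,"rz":-0.26},{"tx":0.3,"ty":1,"tz":0.2,"rx":0,"ry":0,"rz":-0.26},{"tx":0.3,"ty":1,"tz":0.2,"rx":0,"ry":0,"rz":-0.26},{"tx":0.3,"ty":1,"tz":0.2,"rx":0,"ry":0,"rz":-0.26},{"tx":0.3,"ty":1,"tz":0.2,"rx":0,"ry":0,"rz":-0.26},{"tx":0.3,"ty":1,"tz":0.2,"rx":0,"ry":0,"rz":-0.26},{"tx":0.3,"ty":1,"tz":0.2,"rx":0,"ry":0,"rz":-0.29}]}' 1 30
python3 -m inch '{"deltas":[{"tx":0,"ty":0,"tz":0,"rx":0,"ry":0,"rz":0},{"tx":0,"ty":0,"tz":0,"rx":0,"ry":0,"rz":0},{"tx":0,"ty":0,"tz":0,"rx":0,"ry":0,"rz":0}]}'
python3 look.py w1
```

```text
time: 1.35
tcp_pos: [0.3786, -0.0157, 0.3989]
ee_rot: [[1.0, -0.001, 0.0], [-0.001, -1.0, -0.0], [0.0, 0.0, -1.0]]
ft_force: [0.7, -0.6, 0.1]
opening: 0.0939
grasp_force: 0.0
time: 1.65
tcp_pos: [0.3784, -0.0181, 0.3982]
ee_rot: [[1.0, 0.0, -0.001], [0.0, -1.0, -0.0], [-0.001, 0.0, -1.0]]
ft_force: [0.3, 0.1, -1.1]
opening: 0.0937
grasp_force: 0.0
1.7 [ 0.3784 -0.0185  0.3982] [[1.0, -0.001, -0.001], [-0.001, -1.0, -0.0], [-0.001, 0.0, -1.0]] 0.013
```

View pics/w1.png

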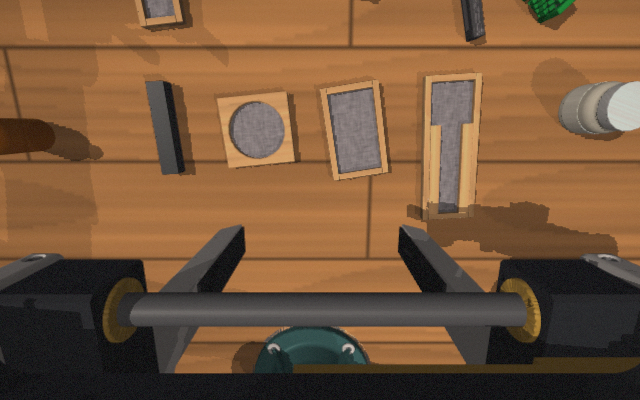

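This view shows the stick at (165,127), the round recess at (258,130), the rectangular recess at (355,130) and the T recess at (452,145), with the pocket up. Next is the far view.

```bash
python3 -m inch '{"deltas":[{"tx":0.9,"ty":0,"tz":-0.5,"rx":0,"ry":0,"rz":0},{"tx":0.9,"ty":0,"tz":-0.5,"rx":0,"ry":0,"rz":0},{"tx":0.9,"ty":0,"tz":-0.5,"rx":0,"ry":0,"rz":0},{"tx":0.9,"ty":0,"tz":-0.5,"rx":0,"ry":0,"rz":0},{"tx":0.9,"ty":0,"tz":0,"rx":0,"ry":0,"rz":0},{"tx":0,"ty":0,"tz":0,"rx":0,"ry":0,"rz":0},{"tx":0,"ty":0,"tz":0,"rx":0,"ry":0,"rz":0},{"tx":0,"ty":0,"tz":0,"rx":0,"ry":0,"rz":0}]}'
python3 look.py w2
```

```text
time: 2.5
tcp_pos: [0.5579, -0.0185, 0.3193]
ee_rot: [[1.0, -0.001, 0.0], [-0.001, -1.0, -0.0], [0.0, 0.0, -1.0]]
ft_force: [0.5, 0.1, 0.4]
opening: 0.0938
grasp_force: 0.0
2.55 [ 0.5578 -0.0183  0.3198] [[1.0, -0.0, 0.001], [-0.0, -1.0, -0.0], [0.001, 0.0, -1.0]] 0.012
```

View pics/w2.png

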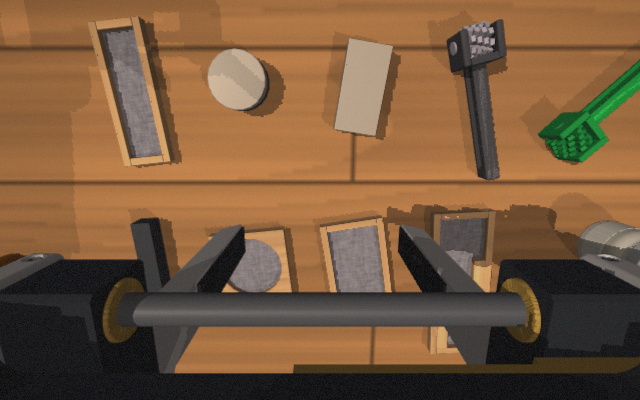

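The far view shows the stick-tray recess at (132,92), the puck top at (237,79), the bench stone top at (363,87), and the dresser with its head at (477,45) and tail at (487,177). Now I'll measure them.

```bash
cat > geo.py <<'E'
import cv2,numpy as np,pickle
def cast(c,uv,z):
    uv=np.atleast_2d(uv).astype(float); d=np.c_[uv,np.ones(len(uv))]@np.linalg.inv(c["K"]).T@c["rotation"].T
    o=c["origin"]; return o+d*((z-o[2])/d[:,2])[:,None]
def blob(im,seed,lo,hi):
    m=cv2.inRange(cv2.cvtColor(im,cv2.COLOR_BGR2HSV),lo,hi)
    m=cv2.morphologyEx(m,cv2.MORPH_CLOSE,np.ones((3,3))); m=cv2.morphologyEx(m,cv2.MORPH_OPEN,np.ones((3,3)))
    n,l,st,ce=cv2.connectedComponentsWithStats(m)
    x,y=seed; k=l[y,x] or np.bincount(l[y-4:y+5,x-4:x+5].ravel(),minlength=2)[1:].argmax()+1
    cs,_=cv2.findContours((l==k).astype(np.uint8),cv2.RETR_EXTERNAL,cv2.CHAIN_APPROX_NONE)
    return st[k],max(cs,key=cv2.contourArea)[:,0,:]+0.0
def rect(c,ct,z):
    p=cast(c,ct,z)[:,:2]; (x,y),(w,h),a=cv2.minAreaRect((p*1000).astype(np.float32))
    if w<h: w,h,a=h,w,a+90
    a=(a+90)%180-90
    return np.round([x,y,w,h,a],1)
E
python3 - <<'E'
import cv2,pickle,numpy as np
from geo import *
I={n:(cv2.imread(f"pics/{n}.png"),pickle.load(open(n+".pkl","rb"))) for n in("w1","w2")}
for n,s in [("w1",(165,127)),("w1",(258,130)),("w1",(355,130)),("w1",(452,100)),("w2",(132,92)),("w2",(237,79)),("w2",(363,87)),("w2",(477,45)),("w2",(483,120))]:
    im=I[n][0];hsv=cv2.cvtColor(im,cv2.COLOR_BGR2HSV);print(n,s,np.median(hsv[s[1]-3:s[1]+4,s[0]-3:s[0]+4].reshape(-1,3),0))
g=((0,0,0),(180,85,255))
for name,n,s,z in [("stick","w1",(165,127),.0125),("roundtray","w1",(258,130),.010),("benchtray","w1",(355,130),.010),("drtray","w1",(452,100),.010),("sticktray","w2",(132,92),.010),("puck","w2",(237,79),.030),("bench","w2",(363,87),.025),("dresser","w2",(483,120),.012)]:
    im,c=I[n]; st,ct=blob(im,s,*g); print(name,st,rect(c,ct,z))
    if name in("puck","roundtray"):
        (e,ax,a)=cv2.fitEllipse(ct.astype(np.float32)); print("  ell",cast(c,e,z).round(4))
E
```

```text
w1 (165, 127) [15. 15. 82.]
w1 (258, 130) [  3.  24. 133.]
w1 (355, 130) [  5.  24. 132.]
w1 (452, 100) [  3.  23. 130.]
w2 (132, 92) [  5.  24. 133.]
w2 (237, 79) [ 16.  61. 178.]
w2 (363, 87) [ 16.  64. 183.]
w2 (477, 45) [172.  24. 129.]
w2 (483, 120) [ 8. 21. 77.]
stick [ 146   81   38   93 2207] [438.9 207.8 132.   35.9   3.4]
roundtray [ 230  102   55   56 2381] [437.1  75.   79.3  78.9  30.6]
  ell [[0.4376 0.075  0.01  ]]
benchtray [ 327   88   54   85 3537] [434.7 -68.3 115.1  65.2   9.1]
drtray [ 431   80   42  132 3409] [ 408.9 -211.1  193.    59.     3.5]
sticktray [ 102   28   60  130 3979] [658.7 205.5 144.5  37.6   6.4]
puck [ 208   49   61   62 2952] [673.5  73.5  67.2  64.5  87.7]
  ell [[0.6738 0.0736 0.03  ]]
bench [ 334   39   59   97 4028] [665.2 -66.2  99.3  50.3  -9.2]
dresser [ 447   20   59  160 4695] [ 647.6 -214.6  182.6   64.3   14.8]
```

```bash
python3 - <<'E'
import cv2,pickle,numpy as np
from geo import *
g=((0,0,0),(180,85,255))
def axis(n,s,rows,z):
    im=cv2.imread(f"pics/{n}.png");c=pickle.load(open(n+".pkl","rb"));st,ct=blob(im,s,*g)
    mid=[];w=[]
    for r in range(*rows):
        u=ct[ct[:,1]==r][:,0]; mid.append([(u.min()+u.max())/2,r]); w.append(u.max()-u.min()+1)
    p=cast(c,mid,z)[:,:2]*1000; vx,vy,x0,y0=cv2.fitLine(p.astype(np.float32),cv2.DIST_HUBER,0,.01,.01).ravel()
    if vx<0: vx,vy=-vx,-vy
    print(n,"yaw",np.degrees(np.arctan2(vy,vx)).round(2),"pt",x0,y0,"widths",w[::8])
    v=np.array([vx,vy]); o=np.array([x0,y0])
    for zz in (0,.006,.014,.024,.04):
        t=((cast(c,ct,zz)[:,:2]*1000)-o)@v; print(zz,t.min().round(1),t.max().round(1), (o+v*t.min()).round(1),(o+v*t.max()).round(1))
    return o,v
axis("w2",(483,120),(80,170),.012)
axis("w1",(452,100),(130,205),.010)
axis("w1",(452,100),(85,118),.010)
E
```

```text
w2 yaw 14.25 pt 624.5596 -214.63918 widths [np.float64(23.0), np.float64(23.0), np.float64(23.0), np.float64(23.0), np.float64(23.0), np.float64(23.0), np.float64(21.0), np.float64(21.0), np.float64(21.0), np.float64(21.0), np.float64(21.0), np.float64(21.0)]
0 -72.6 115.6 [ 554.2 -232.5] [ 736.6 -186.2]
0.006 -70.8 114.6 [ 555.9 -232.1] [ 735.6 -186.4]
0.014 -68.4 113.3 [ 558.3 -231.5] [ 734.3 -186.7]
0.024 -65.3 111.6 [ 561.2 -230.7] [ 732.7 -187.2]
0.04 -60.5 108.9 [ 566.  -229.5] [ 730.2 -187.8]
w1 yaw 3.4 pt 382.01947 -212.94952 widths [np.float64(20.0), np.float64(19.0), np.float64(19.0), np.float64(19.0), np.float64(19.0), np.float64(19.0), np.float64(18.0), np.float64(19.0), np.float64(19.0), np.float64(18.0)]
0 -72.6 124.4 [ 309.5 -217.3] [ 506.2 -205.6]
0.006 -70.8 123.8 [ 311.4 -217.1] [ 505.6 -205.6]
0.014 -68.3 123.0 [ 313.9 -217. ] [ 504.8 -205.7]
0.024 -65.2 122.0 [ 317.  -216.8] [ 503.8 -205.7]
0.04 -60.2 120.4 [ 321.9 -216.5] [ 502.2 -205.8]
w1 yaw 2.84 pt 480.0186 -206.7869 widths [np.float64(41.0), np.float64(42.0), np.float64(41.0), np.float64(41.0), np.float64(40.0)]
0 -170.6 26.5 [ 309.6 -215.2] [ 506.4 -205.5]
0.006 -168.8 25.8 [ 311.4 -215.2] [ 505.8 -205.5]
0.014 -166.4 25.0 [ 313.9 -215. ] [ 505.  -205.5]
0.024 -163.3 23.9 [ 316.9 -214.9] [ 503.9 -205.6]
0.04 -158.4 22.2 [ 321.8 -214.6] [ 502.2 -205.7]
```

All sizes agree with the given ones to within 1–3 mm. Bench stone: (665.2, −66.2) mm, yaw −9.2°. I'll approach it with the fingertips 11 mm above the bench, so that they clear the 14 mm rim when placing.

```bash
python3 -m inch '{"deltas":[{"tx":0.67,"ty":-0.3,"tz":-0.5,"rx":0,"ry":0,"rz":-0.29},{"tx":0.67,"ty":-0.3,"tz":-0.5,"rx":0,"ry":0,"rz":-0.29},{"tx":0.67,"ty":-0.3,"tz":-0.5,"rx":0,"ry":0,"rz":-0.29},{"tx":0.67,"ty":-0.3,"tz":-0.5,"rx":0,"ry":0,"rz":-0.29},{"tx":0,"ty":0,"tz":-0.3,"rx":0,"ry":0,"rz":0},{"tx":0,"ty":0,"tz":-0.9,"rx":0,"ry":0,"rz":0},{"tx":0,"ty":0,"tz":-0.9,"rx":0,"ry":0,"rz":0},{"tx":0,"ty":0,"tz":-0.5,"rx":0,"ry":0,"rz":0},{"tx":0,"ty":0,"tz":-0.4,"rx":0,"ry":0,"rz":0},{"tx":0,"ty":0,"tz":-0.3,"rx":0,"ry":0,"rz":0},{"tx":0,"ty":0,"tz":0,"rx":0,"ry":0,"rz":0},{"tx":0,"ty":0,"tz":0,"rx":0,"ry":0,"rz":0}]}'
```

```text
time: 3.75
tcp_pos: [0.6663, -0.0655, 0.1081]
ee_rot: [[0.987, -0.16, 0.002], [-0.16, -0.987, -0.0], [0.002, 0.0, -1.0]]
ft_force: [0.6, -1.2, -0.3]
opening: 0.094
grasp_force: 0.0
```

```bash
python3 -m inch '{"deltas":[{"tx":-0.02,"ty":-0.02,"tz":0,"rx":0,"ry":0,"rz":0},{"tx":0,"ty":0,"tz":0,"rx":0,"ry":0,"rz":0},{"tx":0,"ty":0,"tz":0,"rx":0,"ry":0,"rz":0},{"tx":0,"ty":0,"tz":0,"rx":0,"ry":0,"rz":0},{"tx":0,"ty":0,"tz":0,"rx":0,"ry":0,"rz":0},{"tx":0,"ty":0,"tz":0,"rx":0,"ry":0,"rz":0},{"tx":0,"ty":0,"tz":0,"rx":0,"ry":0,"rz":0},{"tx":0,"ty":0,"tz":0,"rx":0,"ry":0,"rz":0}]}' 0 40
```

```text
time: 4.55
tcp_pos: [0.6651, -0.0661, 0.1067]
ee_rot: [[0.987, -0.16, 0.0], [-0.16, -0.987, 0.0], [-0.0, -0.0, -1.0]]
ft_force: [0.1, 1.1, 1.0]
opening: 0.0493
grasp_force: 40.0
```

Gripped with the opening at 49 mm, as expected. Now lift, carry 230 mm back, and turn 18.3°.

```bash
python3 -m inch '{"deltas":[{"tx":0,"ty":0,"tz":0.3,"rx":0,"ry":0,"rz":0},{"tx":0,"ty":0,"tz":0.6,"rx":0,"ry":0,"rz":0},{"tx":0,"ty":0,"tz":0.6,"rx":0,"ry":0,"rz":0},{"tx":-0.4,"ty":0,"tz":0,"rx":0,"ry":0,"rz":0.16},{"tx":-0.8,"ty":0,"tz":0,"rx":0,"ry":0,"rz":0.32},{"tx":-0.8,"ty":0,"tz":0,"rx":0,"ry":0,"rz":0.32},{"tx":-0.8,"ty":0,"tz":0,"rx":0,"ry":0,"rz":0.32},{"tx":-0.8,"ty":0,"tz":0,"rx":0,"ry":0,"rz":0.32},{"tx":-0.8,"ty":0,"tz":0,"rx":0,"ry":0,"rz":0.32},{"tx":-0.8,"ty":0,"tz":0,"rx":0,"ry":0,"rz":0.32},{"tx":-0.56,"ty":-0.05,"tz":0,"rx":0,"ry":0,"rz":0.21},{"tx":0,"ty":0,"tz":0,"rx":0,"ry":0,"rz":0}]}'
python3 -m inch '{"deltas":[{"tx":0,"ty":0,"tz":-0.4,"rx":0,"ry":0,"rz":0},{"tx":0,"ty":0,"tz":-0.4,"rx":0,"ry":0,"rz":0},{"tx":0,"ty":0,"tz":-0.2,"rx":0,"ry":0,"rz":0},{"tx":0,"ty":0,"tz":0,"rx":0,"ry":0,"rz":0},{"tx":0,"ty":0,"tz":0,"rx":0,"ry":0,"rz":0}]}'
```

```text
time: 5.75
tcp_pos: [0.4322, -0.0681, 0.1668]
ee_rot: [[0.988, 0.157, -0.001], [0.157, -0.988, -0.0], [-0.001, 0.0, -1.0]]
ft_force: [0.5, 0.1, -2.1]
opening: 0.0493
grasp_force: 40.0
time: 6.25
tcp_pos: [0.4353, -0.0683, 0.1271]
ee_rot: [[0.987, 0.158, 0.001], [0.158, -0.987, -0.0], [0.001, 0.0, -1.0]]
ft_force: [0.8, 0.6, -2.6]
opening: 0.0498
grasp_force: 40.0
```

Aligned with the tray. Lowering gently onto the recess floor.

```bash
python3 -m inch '{"deltas":[{"tx":-0.01,"ty":0,"tz":-0.1,"rx":0,"ry":0,"rz":0},{"tx":0,"ty":0,"tz":-0.1,"rx":0,"ry":0,"rz":0},{"tx":0,"ty":0,"tz":-0.07,"rx":0,"ry":0,"rz":0},{"tx":0,"ty":0,"tz":-0.03,"rx":0,"ry":0,"rz":0},{"tx":0,"ty":0,"tz":-0.02,"rx":0,"ry":0,"rz":0},{"tx":0,"ty":0,"tz":0,"rx":0,"ry":0,"rz":0},{"tx":0,"ty":0,"tz":0,"rx":0,"ry":0,"rz":0}]}'
```

```text
time: 6.95
tcp_pos: [0.4343, -0.0683, 0.114]
ee_rot: [[0.987, 0.158, 0.0], [0.158, -0.987, -0.0], [0.0, 0.0, -1.0]]
ft_force: [-0.4, -0.5, -2.2]
opening: 0.0497
grasp_force: 40.0
```

```bash
python3 -m inch '{"deltas":[{"tx":0,"ty":0,"tz":-0.02,"rx":0,"ry":0,"rz":0},{"tx":0,"ty":0,"tz":-0.02,"rx":0,"ry":0,"rz":0},{"tx":0,"ty":0,"tz":0,"rx":0,"ry":0,"rz":0},{"tx":0,"ty":0,"tz":0,"rx":0,"ry":0,"rz":0}]}'
```

```text
time: 7.35
tcp_pos: [0.4344, -0.0683, 0.1126]
ee_rot: [[0.987, 0.158, 0.0], [0.158, -0.987, -0.0], [0.0, 0.0, -1.0]]
ft_force: [-0.8, -0.3, 0.7]
opening: 0.0495
grasp_force: 40.0
```

Contact: the weight has come off the wrist. Release, rise, and go over to the puck at (673.6, 73.5).

```bash
python3 -m inch '{"deltas":[{"tx":0,"ty":0,"tz":-0.01,"rx":0,"ry":0,"rz":0},{"tx":0,"ty":0,"tz":0,"rx":0,"ry":0,"rz":0},{"tx":0,"ty":0,"tz":0,"rx":0,"ry":0,"rz":0},{"tx":0,"ty":0,"tz":0,"rx":0,"ry":0,"rz":0},{"tx":0,"ty":0,"tz":0,"rx":0,"ry":0,"rz":0},{"tx":0,"ty":0,"tz":0.3,"rx":0,"ry":0,"rz":0},{"tx":0,"ty":0,"tz":0.6,"rx":0,"ry":0,"rz":0},{"tx":0,"ty":0,"tz":0.6,"rx":0,"ry":0,"rz":0}]}' 1 40
python3 -m inch '{"deltas":[{"tx":0.75,"ty":0.44,"tz":0,"rx":0,"ry":0,"rz":-0.14},{"tx":0.75,"ty":0.44,"tz":0,"rx":0,"ry":0,"rz":-0.14},{"tx":0.75,"ty":0.44,"tz":0,"rx":0,"ry":0,"rz":-0.14},{"tx":0.75,"ty":0.44,"tz":0,"rx":0,"ry":0,"rz":-0.14},{"tx":0.75,"ty":0.44,"tz":0,"rx":0,"ry":0,"rz":-0.14},{"tx":0.75,"ty":0.44,"tz":0,"rx":0,"ry":0,"rz":-0.14},{"tx":0.75,"ty":0.44,"tz":0,"rx":0,"ry":0,"rz":-0.14},{"tx":0.73,"ty":0.46,"tz":0,"rx":0,"ry":0,"rz":-0.16},{"tx":0,"ty":0,"tz":0,"rx":0,"ry":0,"rz":0},{"tx":0,"ty":0,"tz":0,"rx":0,"ry":0,"rz":0}]}'
```

```text
time: 8.15
tcp_pos: [0.4341, -0.0682, 0.173]
ee_rot: [[0.987, 0.158, -0.001], [0.158, -0.987, 0.0], [-0.001, -0.0, -1.0]]
ft_force: [0.4, 0.3, 0.2]
opening: 0.0942
grasp_force: 0.0
time: 9.15
tcp_pos: [0.6736, 0.0736, 0.1718]
ee_rot: [[1.0, 0.001, -0.001], [0.001, -1.0, -0.001], [-0.001, 0.001, -1.0]]
ft_force: [-0.0, 1.1, 0.4]
opening: 0.0939
grasp_force: 0.0
```

```bash
python3 -m inch '{"deltas":[{"tx":0,"ty":0,"tz":-0.5,"rx":0,"ry":0,"rz":0},{"tx":0,"ty":0,"tz":-0.5,"rx":0,"ry":0,"rz":0},{"tx":0,"ty":0,"tz":-0.4,"rx":0,"ry":0,"rz":0},{"tx":0,"ty":0,"tz":-0.18,"rx":0,"ry":0,"rz":0},{"tx":0,"ty":0,"tz":0,"rx":0,"ry":0,"rz":0},{"tx":0,"ty":0,"tz":0,"rx":0,"ry":0,"rz":0}]}'
python3 -m inch '{"deltas":[{"tx":0,"ty":0,"tz":0,"rx":0,"ry":0,"rz":0},{"tx":0,"ty":0,"tz":0,"rx":0,"ry":0,"rz":0},{"tx":0,"ty":0,"tz":0,"rx":0,"ry":0,"rz":0},{"tx":0,"ty":0,"tz":0,"rx":0,"ry":0,"rz":0},{"tx":0,"ty":0,"tz":0,"rx":0,"ry":0,"rz":0},{"tx":0,"ty":0,"tz":0,"rx":0,"ry":0,"rz":0}]}' 0 40
```

```text
time: 9.75
tcp_pos: [0.6737, 0.0731, 0.1096]
ee_rot: [[1.0, -0.001, 0.001], [-0.001, -1.0, -0.0], [0.001, 0.0, -1.0]]
ft_force: [0.6, -0.0, -0.1]
opening: 0.0938
grasp_force: 0.0
time: 10.35
tcp_pos: [0.6738, 0.0742, 0.1095]
ee_rot: [[1.0, -0.0, 0.001], [-0.0, -1.0, 0.002], [0.001, -0.002, -1.0]]
ft_force: [-0.4, 2.5, 3.2]
opening: 0.0652
grasp_force: 40.0
```

Gripped at 65 mm, and the puck is 66 mm across. Lift and carry it to (437.4, 75.0).

```bash
python3 -m inch '{"deltas":[{"tx":0,"ty":0,"tz":0.3,"rx":0,"ry":0,"rz":0},{"tx":0,"ty":0,"tz":0.6,"rx":0,"ry":0,"rz":0},{"tx":0,"ty":0,"tz":0.6,"rx":0,"ry":0,"rz":0},{"tx":-0.4,"ty":0,"tz":0,"rx":0,"ry":0,"rz":0},{"tx":-0.8,"ty":0,"tz":0,"rx":0,"ry":0,"rz":0},{"tx":-0.8,"ty":0,"tz":0,"rx":0,"ry":0,"rz":0},{"tx":-0.8,"ty":0,"tz":0,"rx":0,"ry":0,"rz":0},{"tx":-0.8,"ty":0,"tz":0,"rx":0,"ry":0,"rz":0},{"tx":-0.8,"ty":0,"tz":0,"rx":0,"ry":0,"rz":0},{"tx":-0.8,"ty":0,"tz":0,"rx":0,"ry":0,"rz":0},{"tx":-0.7,"ty":0.02,"tz":0,"rx":0,"ry":0,"rz":0},{"tx":0,"ty":0,"tz":0,"rx":0,"ry":0,"rz":0}]}'
python3 -m inch '{"deltas":[{"tx":0,"ty":0,"tz":-0.4,"rx":0,"ry":0,"rz":0},{"tx":0,"ty":0,"tz":-0.4,"rx":0,"ry":0,"rz":0},{"tx":0,"ty":0,"tz":-0.3,"rx":0,"ry":0,"rz":0},{"tx":0,"ty":0,"tz":-0.1,"rx":0,"ry":0,"rz":0},{"tx":0,"ty":0,"tz":-0.07,"rx":0,"ry":0,"rz":0},{"tx":0,"ty":0,"tz":0,"rx":0,"ry":0,"rz":0},{"tx":0,"ty":0,"tz":0,"rx":0,"ry":0,"rz":0}]}'
```

```text
time: 11.55
tcp_pos: [0.4338, 0.0736, 0.1678]
ee_rot: [[1.0, -0.0, -0.004], [-0.0, -1.0, -0.002], [-0.004, 0.002, -1.0]]
ft_force: [0.6, -0.4, -3.0]
opening: 0.0654
grasp_force: 40.0
time: 12.25
tcp_pos: [0.438, 0.0741, 0.1185]
ee_rot: [[1.0, -0.0, 0.001], [-0.0, -1.0, -0.0], [0.001, 0.0, -1.0]]
ft_force: [-0.5, 0.6, -2.3]
opening: 0.0653
grasp_force: 40.0
```

```bash
python3 -m inch '{"deltas":[{"tx":-0.01,"ty":0.02,"tz":-0.04,"rx":0,"ry":0,"rz":0},{"tx":0,"ty":0,"tz":-0.03,"rx":0,"ry":0,"rz":0},{"tx":0,"ty":0,"tz":-0.02,"rx":0,"ry":0,"rz":0},{"tx":0,"ty":0,"tz":0,"rx":0,"ry":0,"rz":0},{"tx":0,"ty":0,"tz":0,"rx":0,"ry":0,"rz":0}]}'
```

```text
time: 12.75
tcp_pos: [0.4373, 0.075, 0.1154]
ee_rot: [[1.0, -0.0, 0.001], [-0.0, -1.0, 0.0], [0.001, -0.0, -1.0]]
ft_force: [-3.2, 0.1, 5.4]
opening: 0.0654
grasp_force: 40.0
```

Contact at +5 N. Release, rise, and go over to the stick at (438.9, 207.8), yaw 3.4°.

```bash
python3 -m inch '{"deltas":[{"tx":0,"ty":0,"tz":0,"rx":0,"ry":0,"rz":0},{"tx":0,"ty":0,"tz":0,"rx":0,"ry":0,"rz":0},{"tx":0,"ty":0,"tz":0,"rx":0,"ry":0,"rz":0},{"tx":0,"ty":0,"tz":0,"rx":0,"ry":0,"rz":0},{"tx":0,"ty":0,"tz":0.3,"rx":0,"ry":0,"rz":0},{"tx":0,"ty":0,"tz":0.6,"rx":0,"ry":0,"rz":0},{"tx":0,"ty":0,"tz":0.6,"rx":0,"ry":0,"rz":0}]}' 1 40
python3 -m inch '{"deltas":[{"tx":0.01,"ty":0.66,"tz":0,"rx":0,"ry":0,"rz":0.08},{"tx":0.01,"ty":0.66,"tz":0,"rx":0,"ry":0,"rz":0.08},{"tx":0.01,"ty":0.66,"tz":0,"rx":0,"ry":0,"rz":0.08},{"tx":0.01,"ty":0.66,"tz":0,"rx":0,"ry":0,"rz":0.09},{"tx":0,"ty":0.68,"tz":0,"rx":0,"ry":0,"rz":0.09},{"tx":0,"ty":0,"tz":0,"rx":0,"ry":0,"rz":0},{"tx":0,"ty":0,"tz":0,"rx":0,"ry":0,"rz":0}]}'
```

```text
time: 13.45
tcp_pos: [0.4369, 0.0749, 0.1753]
ee_rot: [[1.0, -0.0, -0.001], [-0.0, -1.0, -0.0], [-0.001, 0.0, -1.0]]
ft_force: [0.2, -0.6, -0.0]
opening: 0.0941
grasp_force: 0.0
time: 14.15
tcp_pos: [0.4387, 0.2079, 0.1748]
ee_rot: [[0.998, 0.059, 0.0], [0.059, -0.998, -0.001], [0.0, 0.001, -1.0]]
ft_force: [-0.1, 0.4, -0.2]
opening: 0.0937
grasp_force: 0.0
```

```bash
python3 -m inch '{"deltas":[{"tx":0,"ty":0,"tz":-0.5,"rx":0,"ry":0,"rz":0},{"tx":0,"ty":0,"tz":-0.5,"rx":0,"ry":0,"rz":0},{"tx":0,"ty":0,"tz":-0.4,"rx":0,"ry":0,"rz":0},{"tx":0,"ty":0,"tz":-0.27,"rx":0,"ry":0,"rz":0},{"tx":0,"ty":0,"tz":0,"rx":0,"ry":0,"rz":0},{"tx":0,"ty":0,"tz":0,"rx":0,"ry":0,"rz":0}]}'
python3 -m inch '{"deltas":[{"tx":0,"ty":0,"tz":0,"rx":0,"ry":0,"rz":0},{"tx":0,"ty":0,"tz":0,"rx":0,"ry":0,"rz":0},{"tx":0,"ty":0,"tz":0,"rx":0,"ry":0,"rz":0},{"tx":0,"ty":0,"tz":0,"rx":0,"ry":0,"rz":0},{"tx":0,"ty":0,"tz":0,"rx":0,"ry":0,"rz":0},{"tx":0,"ty":0,"tz":0,"rx":0,"ry":0,"rz":0},{"tx":0,"ty":0,"tz":0,"rx":0,"ry":0,"rz":0},{"tx":0,"ty":0,"tz":0,"rx":0,"ry":0,"rz":0},{"tx":0,"ty":0,"tz":0,"rx":0,"ry":0,"rz":0}]}' 0 40
```

```text
time: 14.75
tcp_pos: [0.439, 0.2073, 0.108]
ee_rot: [[0.998, 0.057, 0.001], [0.057, -0.998, -0.0], [0.001, 0.0, -1.0]]
ft_force: [0.1, -0.4, -0.6]
opening: 0.0938
grasp_force: 0.0
time: 15.65
tcp_pos: [0.4386, 0.2079, 0.1075]
ee_rot: [[0.998, 0.058, -0.0], [0.058, -0.998, 0.0], [-0.0, -0.0, -1.0]]
ft_force: [0.6, 1.0, -0.3]
opening: 0.0251
grasp_force: 0.5
```

The fingers have just closed on it at 25.1 mm. I'll let the grip settle, then lift and carry.

```bash
python3 -m inch '{"deltas":[{"tx":0,"ty":0,"tz":0,"rx":0,"ry":0,"rz":0},{"tx":0,"ty":0,"tz":0,"rx":0,"ry":0,"rz":0},{"tx":0,"ty":0,"tz":0,"rx":0,"ry":0,"rz":0}]}'
python3 -m inch '{"deltas":[{"tx":0,"ty":0,"tz":0.3,"rx":0,"ry":0,"rz":0},{"tx":0,"ty":0,"tz":0.6,"rx":0,"ry":0,"rz":0},{"tx":0,"ty":0,"tz":0.6,"rx":0,"ry":0,"rz":0},{"tx":0.5,"ty":0,"tz":0,"rx":0,"ry":0,"rz":0.05},{"tx":0.8,"ty":-0.01,"tz":0,"rx":0,"ry":0,"rz":0.05},{"tx":0.8,"ty":-0.01,"tz":0,"rx":0,"ry":0,"rz":0.05},{"tx":0.8,"ty":-0.01,"tz":0,"rx":0,"ry":0,"rz":0.05},{"tx":0.8,"ty":-0.01,"tz":0,"rx":0,"ry":0,"rz":0.05},{"tx":0.8,"ty":-0.01,"tz":0,"rx":0,"ry":0,"rz":0.05},{"tx":0.6,"ty":-0.01,"tz":0,"rx":0,"ry":0,"rz":0.05},{"tx":0.4,"ty":0,"tz":0,"rx":0,"ry":0,"rz":0.03},{"tx":0,"ty":0,"tz":0,"rx":0,"ry":0,"rz":0}]}'
python3 -m inch '{"deltas":[{"tx":0,"ty":0,"tz":-0.4,"rx":0,"ry":0,"rz":0},{"tx":0,"ty":0,"tz":-0.4,"rx":0,"ry":0,"rz":0},{"tx":0,"ty":0,"tz":-0.3,"rx":0,"ry":0,"rz":0},{"tx":0,"ty":0,"tz":-0.1,"rx":0,"ry":0,"rz":0},{"tx":0,"ty":0,"tz":-0.05,"rx":0,"ry":0,"rz":0},{"tx":0,"ty":0,"tz":0,"rx":0,"ry":0,"rz":0},{"tx":0,"ty":0,"tz":0,"rx":0,"ry":0,"rz":0}]}'
```

```text
time: 15.95
tcp_pos: [0.4386, 0.2079, 0.1075]
ee_rot: [[0.998, 0.058, -0.0], [0.058, -0.998, 0.0], [0.0, -0.0, -1.0]]
ft_force: [0.6, 0.7, -0.1]
opening: 0.0249
grasp_force: 40.0
time: 17.15
tcp_pos: [0.6601, 0.2046, 0.167]
ee_rot: [[0.994, 0.11, -0.0], [0.11, -0.994, -0.001], [-0.0, 0.001, -1.0]]
ft_force: [0.1, -0.6, -2.1]
opening: 0.0246
grasp_force: 40.0
time: 17.85
tcp_pos: [0.659, 0.2055, 0.1185]
ee_rot: [[0.994, 0.111, 0.002], [0.111, -0.994, 0.0], [0.002, -0.0, -1.0]]
ft_force: [0.4, 0.1, -2.8]
opening: 0.0244
grasp_force: 40.0
```

Aligned. Contact is expected near z = 0.113.

```bash
python3 -m inch '{"deltas":[{"tx":0,"ty":0,"tz":-0.05,"rx":0,"ry":0,"rz":0},{"tx":0,"ty":0,"tz":-0.03,"rx":0,"ry":0,"rz":0},{"tx":0,"ty":0,"tz":-0.03,"rx":0,"ry":0,"rz":0},{"tx":0,"ty":0,"tz":-0.02,"rx":0,"ry":0,"rz":0},{"tx":0,"ty":0,"tz":0,"rx":0,"ry":0,"rz":0},{"tx":0,"ty":0,"tz":0,"rx":0,"ry":0,"rz":0}]}'
```

```text
time: 18.45
tcp_pos: [0.6588, 0.2054, 0.1135]
ee_rot: [[0.994, 0.111, 0.001], [0.111, -0.994, 0.0], [0.001, 0.0, -1.0]]
ft_force: [-1.7, -0.7, 4.1]
opening: 0.0245
grasp_force: 40.0
```

Contact at +4 N. Release, rise, and move over for a closer look at the dresser.

```bash
python3 -m inch '{"deltas":[{"tx":0,"ty":0,"tz":0,"rx":0,"ry":0,"rz":0},{"tx":0,"ty":0,"tz":0,"rx":0,"ry":0,"rz":0},{"tx":0,"ty":0,"tz":0,"rx":0,"ry":0,"rz":0},{"tx":0,"ty":0,"tz":0,"rx":0,"ry":0,"rz":0},{"tx":0,"ty":0,"tz":0.3,"rx":0,"ry":0,"rz":0},{"tx":0,"ty":0,"tz":0.8,"rx":0,"ry":0,"rz":0},{"tx":0,"ty":0,"tz":0.8,"rx":0,"ry":0,"rz":0},{"tx":0,"ty":0,"tz":0.8,"rx":0,"ry":0,"rz":0},{"tx":0,"ty":0,"tz":0.8,"rx":0,"ry":0,"rz":0}]}' 1 40
python3 -m inch '{"deltas":[{"tx":-0.25,"ty":-0.9,"tz":0.1,"rx":0,"ry":0,"rz":-0.08},{"tx":-0.25,"ty":-1,"tz":0.1,"rx":0,"ry":0,"rz":-0.08},{"tx":-0.25,"ty":-1,"tz":0.1,"rx":0,"ry":0,"rz":-0.08},{"tx":-0.25,"ty":-1,"tz":0.1,"rx":0,"ry":0,"rz":-0.08},{"tx":-0.25,"ty":-1,"tz":0.1,"rx":0,"ry":0,"rz":-0.08},{"tx":-0.25,"ty":-1,"tz":0.1,"rx":0,"ry":0,"rz":-0.08},{"tx":-0.25,"ty":-1,"tz":0.1,"rx":0,"ry":0,"rz":-0.08},{"tx":-0.25,"ty":-1,"tz":0.1,"rx":0,"ry":0,"rz":-0.08},{"tx":-0.25,"ty":-1,"tz":0.1,"rx":0,"ry":0,"rz":-0.08},{"tx":-0.25,"ty":-1,"tz":0.1,"rx":0,"ry":0,"rz":-0.08},{"tx":0,"ty":0,"tz":0,"rx":0,"ry":0,"rz":0},{"tx":0,"ty":0,"tz":0,"rx":0,"ry":0,"rz":0}]}'
python3 look.py w3
```

```text
time: 19.35
tcp_pos: [0.6586, 0.2054, 0.2548]
ee_rot: [[0.994, 0.111, 0.001], [0.111, -0.994, 0.0], [0.001, -0.0, -1.0]]
ft_force: [-0.0, -0.0, 0.2]
opening: 0.0923
grasp_force: 0.0
time: 20.55
tcp_pos: [0.5585, -0.1914, 0.2932]
ee_rot: [[1.0, -0.002, 0.001], [-0.002, -1.0, 0.0], [0.001, -0.0, -1.0]]
ft_force: [-0.7, 0.8, -0.4]
opening: 0.0942
grasp_force: 0.0
20.6 [ 0.5587 -0.1903  0.293 ] [[1.0, -0.001, 0.001], [-0.001, -1.0, 0.0], [0.001, -0.0, -1.0]] 0.028
```

View pics/w3.png

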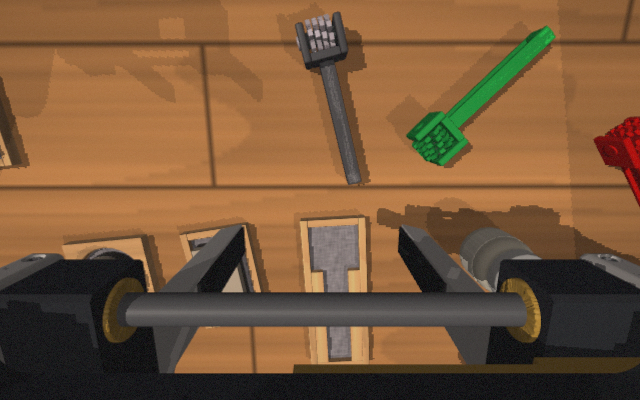

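The dresser is nearly centred: head top edge at row ~14, head/handle junction at (327,66), tail at (354,184). Green look-alike at (480,95) and red at (620,155). Refining the dresser's axis.

```bash
python3 - <<'E'
import cv2,pickle,numpy as np
from geo import *
im=cv2.imread("pics/w3.png");c=pickle.load(open("w3.pkl","rb"));st,ct=blob(im,(340,120),(0,0,0),(180,85,255))
mid=[];w=[];prev=0
for r in range(st[1],st[1]+st[3]):
    u=ct[ct[:,1]==r][:,0]; w.append(int(u.max()-u.min()+1))
    if 85<=r<=172: mid.append([(u.min()+u.max())/2,r])
print(st,w[40:75:2])
p=cast(c,mid,.012)[:,:2]*1000; vx,vy,x0,y0=cv2.fitLine(p.astype(np.float32),cv2.DIST_HUBER,0,.01,.01).ravel()
if vx<0: vx,vy=-vx,-vy
v=np.array([vx,vy]);o=np.array([x0,y0]);print("yaw",np.degrees(np.arctan2(vy,vx)))
tail=[(((cast(c,ct,z)[:,:2]*1000)-o)@v).min() for z in(0,.024)]
head=(((cast(c,ct,.04)[:,:2]*1000)-o)@v).max()
print(tail,head,[ (o+v*(t)).round(1) for t in (tail[0]+112,tail[1]+112,head-67)])
E
```

```text
[ 296   12   65  172 3946] [45, 43, 43, 42, 35, 30, 30, 29, 29, 16, 16, 16, 16, 16, 16, 16, 16, 16]
yaw 14.269077
[np.float64(-54.51452112497686), np.float64(-49.54592069953898)] 122.49582184104952 [array([ 664.9, -204.7]), array([ 669.7, -203.5]), array([ 663. , -205.2])]
```

Both views agree: balance point at (664, −205) mm, yaw 14.3°. Approaching it.

```bash
python3 -m inch '{"deltas":[{"tx":0.66,"ty":-0.09,"tz":-0.5,"rx":0,"ry":0,"rz":0.45},{"tx":0.66,"ty":-0.09,"tz":-0.5,"rx":0,"ry":0,"rz":0.45},{"tx":0.66,"ty":-0.09,"tz":-0.5,"rx":0,"ry":0,"rz":0.45},{"tx":0.66,"ty":-0.09,"tz":-0.5,"rx":0,"ry":0,"rz":0.44},{"tx":0,"ty":0,"tz":-0.3,"rx":0,"ry":0,"rz":0},{"tx":0,"ty":0,"tz":-0.7,"rx":0,"ry":0,"rz":0},{"tx":0,"ty":0,"tz":-0.5,"rx":0,"ry":0,"rz":0},{"tx":0,"ty":0,"tz":-0.4,"rx":0,"ry":0,"rz":0},{"tx":0,"ty":0,"tz":-0.3,"rx":0,"ry":0,"rz":0},{"tx":0,"ty":0,"tz":0,"rx":0,"ry":0,"rz":0},{"tx":0,"ty":0,"tz":0,"rx":0,"ry":0,"rz":0}]}'
```

```text
time: 21.7
tcp_pos: [0.6645, -0.2049, 0.1252]
ee_rot: [[0.969, 0.247, 0.001], [0.247, -0.969, -0.0], [0.001, 0.001, -1.0]]
ft_force: [0.1, -0.1, 0.1]
opening: 0.094
grasp_force: 0.0
```

```bash
python3 -m inch '{"deltas":[{"tx":0,"ty":0,"tz":-0.3,"rx":0,"ry":0,"rz":0},{"tx":0,"ty":0,"tz":-0.14,"rx":0,"ry":0,"rz":0},{"tx":0,"ty":0,"tz":0,"rx":0,"ry":0,"rz":0}]}'
python3 -m inch '{"deltas":[{"tx":0,"ty":0,"tz":0,"rx":0,"ry":0,"rz":0},{"tx":0,"ty":0,"tz":0,"rx":0,"ry":0,"rz":0},{"tx":0,"ty":0,"tz":0,"rx":0,"ry":0,"rz":0},{"tx":0,"ty":0,"tz":0,"rx":0,"ry":0,"rz":0},{"tx":0,"ty":0,"tz":0,"rx":0,"ry":0,"rz":0},{"tx":0,"ty":0,"tz":0,"rx":0,"ry":0,"rz":0},{"tx":0,"ty":0,"tz":0,"rx":0,"ry":0,"rz":0},{"tx":0,"ty":0,"tz":0,"rx":0,"ry":0,"rz":0},{"tx":0,"ty":0,"tz":0,"rx":0,"ry":0,"rz":0},{"tx":0,"ty":0,"tz":0,"rx":0,"ry":0,"rz":0},{"tx":0,"ty":0,"tz":0,"rx":0,"ry":0,"rz":0},{"tx":0,"ty":0,"tz":0,"rx":0,"ry":0,"rz":0}]}' 0 55
python3 -m inch '{"deltas":[{"tx":0,"ty":0,"tz":0.15,"rx":0,"ry":0,"rz":0},{"tx":0,"ty":0,"tz":0.2,"rx":0,"ry":0,"rz":0},{"tx":0,"ty":0,"tz":0.25,"rx":0,"ry":0,"rz":0},{"tx":0,"ty":0,"tz":0,"rx":0,"ry":0,"rz":0},{"tx":0,"ty":0,"tz":0,"rx":0,"ry":0,"rz":0},{"tx":0,"ty":0,"tz":0,"rx":0,"ry":0,"rz":0}]}'
python3 look.py w4
python3 -c "
import cv2
from workcell import manip
s=manip.read_camera('scene')[150:260,230:340,::-1]
w=cv2.imread('pics/w4.png')
a=cv2.resize(s,(400,400),interpolation=cv2.INTER_CUBIC);b=cv2.resize(w[0:400,120:520],(400,400))
cv2.imwrite('pics/chk4.png',cv2.hconcat([a,b]))
print(manip.observe()['torque'])"
```

```text
time: 22.0
tcp_pos: [0.6636, -0.2049, 0.1053]
ee_rot: [[0.969, 0.247, -0.002], [0.247, -0.969, 0.001], [-0.002, -0.001, -1.0]]
ft_force: [0.5, 0.3, -0.3]
opening: 0.0937
grasp_force: 0.0
time: 23.2
tcp_pos: [0.6641, -0.2042, 0.1067]
ee_rot: [[0.969, 0.247, -0.001], [0.247, -0.969, 0.002], [-0.0, -0.002, -1.0]]
ft_force: [-1.5, 3.5, 2.2]
opening: 0.0155
grasp_force: 55.0
time: 23.8
tcp_pos: [0.664, -0.2051, 0.1302]
ee_rot: [[0.969, 0.247, -0.001], [0.247, -0.969, 0.0], [-0.001, -0.0, -1.0]]
ft_force: [-1.1, 0.2, -8.2]
opening: 0.0157
grasp_force: 55.0
23.85 [ 0.6639 -0.205   0.13  ] [[0.969, 0.247, -0.001], [0.247, -0.969, 0.0], [-0.001, -0.001, -1.0]] 0.002
[ 0.01932014  0.08750323 -0.00426432]
```

View pics/chk4.png

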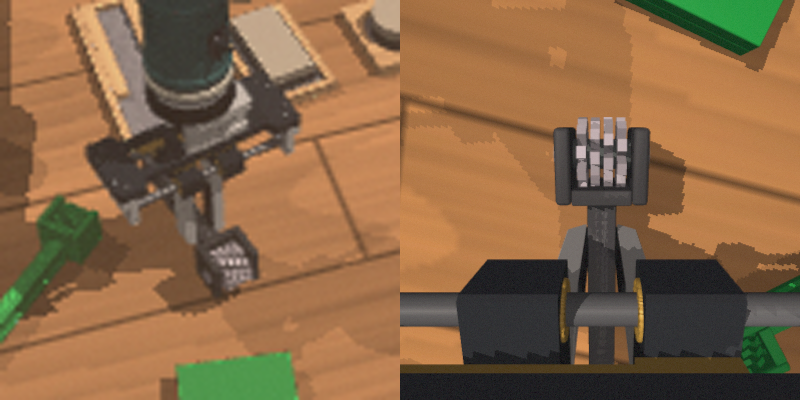

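The dresser is lifted with its full weight (about 8 N) on the wrist and almost no tilting moment. The head in the right half, at (600,160), sits level and square to the fingers. Carry it to (431.7, −209.9), yaw 3.4°.

```bash
python3 -m inch '{"deltas":[{"tx":0,"ty":0,"tz":0.3,"rx":0,"ry":0,"rz":0},{"tx":0,"ty":0,"tz":0.4,"rx":0,"ry":0,"rz":0},{"tx":0,"ty":0,"tz":0.3,"rx":0,"ry":0,"rz":0},{"tx":-0.2,"ty":0,"tz":0,"rx":0,"ry":0,"rz":-0.05},{"tx":-0.4,"ty":0,"tz":0,"rx":0,"ry":0,"rz":-0.1},{"tx":-0.5,"ty":0,"tz":0,"rx":0,"ry":0,"rz":-0.12},{"tx":-0.6,"ty":-0.02,"tz":0,"rx":0,"ry":0,"rz":-0.14},{"tx":-0.6,"ty":-0.02,"tz":0,"rx":0,"ry":0,"rz":-0.14},{"tx":-0.6,"ty":-0.02,"tz":0,"rx":0,"ry":0,"rz":-0.14},{"tx":-0.6,"ty":-0.02,"tz":0,"rx":0,"ry":0,"rz":-0.14},{"tx":-0.6,"ty":-0.02,"tz":0,"rx":0,"ry":0,"rz":-0.14},{"tx":-0.6,"ty":-0.02,"tz":0,"rx":0,"ry":0,"rz":-0.14}]}'
python3 -m inch '{"deltas":[{"tx":-0.5,"ty":0,"tz":0,"rx":0,"ry":0,"rz":-0.12},{"tx":-0.4,"ty":0,"tz":0,"rx":0,"ry":0,"rz":-0.08},{"tx":-0.21,"ty":0,"tz":0,"rx":0,"ry":0,"rz":-0.05},{"tx":0,"ty":0,"tz":0,"rx":0,"ry":0,"rz":0},{"tx":0,"ty":0,"tz":0,"rx":0,"ry":0,"rz":0},{"tx":0,"ty":0,"tz":0,"rx":0,"ry":0,"rz":0}]}'
python3 look.py w5
```

```text
time: 25.1
tcp_pos: [0.4746, -0.2096, 0.1712]
ee_rot: [[0.996, 0.093, 0.0], [0.093, -0.996, -0.001], [0.0, 0.001, -1.0]]
ft_force: [-0.6, -0.2, -7.8]
opening: 0.0156
grasp_force: 55.0
time: 25.7
tcp_pos: [0.4326, -0.2099, 0.171]
ee_rot: [[0.998, 0.06, 0.001], [0.06, -0.998, -0.0], [0.001, 0.001, -1.0]]
ft_force: [0.1, -0.6, -7.6]
opening: 0.0156
grasp_force: 55.0
25.75 [ 0.4326 -0.2099  0.1709] [[0.998, 0.06, 0.001], [0.06, -0.998, -0.0], [0.001, 0.0, -1.0]] 0.004
```

View pics/w5.png

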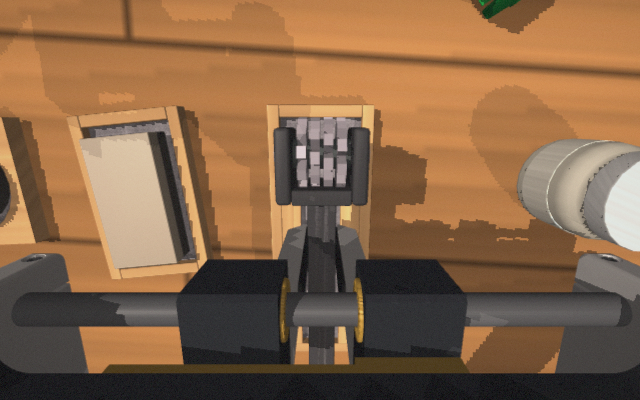

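The dresser head is at (322,160) over the pocket (278–363), symmetric. The bench stone sits in its tray at (138,195). Lowering.

```bash
python3 -m inch '{"deltas":[{"tx":-0.02,"ty":0,"tz":-0.2,"rx":0,"ry":0,"rz":0},{"tx":0,"ty":0,"tz":-0.3,"rx":0,"ry":0,"rz":0},{"tx":0,"ty":0,"tz":-0.3,"rx":0,"ry":0,"rz":0},{"tx":0,"ty":0,"tz":-0.2,"rx":0,"ry":0,"rz":0},{"tx":0,"ty":0,"tz":-0.15,"rx":0,"ry":0,"rz":0},{"tx":0,"ty":0,"tz":-0.1,"rx":0,"ry":0,"rz":0},{"tx":0,"ty":0,"tz":-0.1,"rx":0,"ry":0,"rz":0},{"tx":0,"ty":0,"tz":0,"rx":0,"ry":0,"rz":0},{"tx":0,"ty":0,"tz":0,"rx":0,"ry":0,"rz":0}]}'
python3 -m inch '{"deltas":[{"tx":0,"ty":0,"tz":-0.03,"rx":0,"ry":0,"rz":0},{"tx":0,"ty":0,"tz":-0.02,"rx":0,"ry":0,"rz":0},{"tx":0,"ty":0,"tz":-0.02,"rx":0,"ry":0,"rz":0},{"tx":0,"ty":0,"tz":0,"rx":0,"ry":0,"rz":0},{"tx":0,"ty":0,"tz":0,"rx":0,"ry":0,"rz":0}]}'
```

```text
time: 26.65
tcp_pos: [0.4313, -0.21, 0.117]
ee_rot: [[0.998, 0.06, 0.001], [0.06, -0.998, -0.0], [0.001, 0.001, -1.0]]
ft_force: [0.3, -0.7, -7.5]
opening: 0.0152
grasp_force: 55.0
time: 27.15
tcp_pos: [0.4311, -0.2098, 0.1139]
ee_rot: [[0.998, 0.06, -0.0], [0.06, -0.998, -0.0], [-0.0, 0.0, -1.0]]
ft_force: [-0.2, 0.2, -7.2]
opening: 0.0155
grasp_force: 55.0
```

```bash
python3 -m inch '{"deltas":[{"tx":0,"ty":0,"tz":-0.02,"rx":0,"ry":0,"rz":0},{"tx":0,"ty":0,"tz":-0.02,"rx":0,"ry":0,"rz":0},{"tx":0,"ty":0,"tz":0,"rx":0,"ry":0,"rz":0},{"tx":0,"ty":0,"tz":0,"rx":0,"ry":0,"rz":0}]}'
```

```text
time: 27.55
tcp_pos: [0.4311, -0.2099, 0.1126]
ee_rot: [[0.998, 0.059, 0.0], [0.059, -0.998, -0.0], [0.0, 0.0, -1.0]]
ft_force: [0.1, -0.1, -4.7]
opening: 0.0154
grasp_force: 55.0
```

```bash
python3 -m inch '{"deltas":[{"tx":0,"ty":0,"tz":-0.01,"rx":0,"ry":0,"rz":0},{"tx":0,"ty":0,"tz":0,"rx":0,"ry":0,"rz":0},{"tx":0,"ty":0,"tz":0,"rx":0,"ry":0,"rz":0}]}'
```

```text
time: 27.85
tcp_pos: [0.4311, -0.2099, 0.1126]
ee_rot: [[0.998, 0.06, 0.0], [0.06, -0.998, -0.0], [0.0, 0.0, -1.0]]
ft_force: [-2.6, 0.7, 0.3]
opening: 0.0153
grasp_force: 55.0
```

Weight is fully on the tray floor. Release, rise, and take the same views as before to check everything.

```bash
python3 -m inch '{"deltas":[{"tx":0,"ty":0,"tz":0,"rx":0,"ry":0,"rz":0},{"tx":0,"ty":0,"tz":0,"rx":0,"ry":0,"rz":0},{"tx":0,"ty":0,"tz":0,"rx":0,"ry":0,"rz":0},{"tx":0,"ty":0,"tz":0,"rx":0,"ry":0,"rz":0},{"tx":0,"ty":0,"tz":0,"rx":0,"ry":0,"rz":0},{"tx":0,"ty":0,"tz":0.2,"rx":0,"ry":0,"rz":0},{"tx":0,"ty":0,"tz":0.6,"rx":0,"ry":0,"rz":0},{"tx":0,"ty":0,"tz":0.9,"rx":0,"ry":0,"rz":0},{"tx":0,"ty":0,"tz":0.9,"rx":0,"ry":0,"rz":0}]}' 1 40
python3 -m inch '{"deltas":[{"tx":0.2,"ty":0.8,"tz":0.8,"rx":0,"ry":0,"rz":-0.07},{"tx":0.2,"ty":0.8,"tz":0.8,"rx":0,"ry":0,"rz":-0.07},{"tx":0.2,"ty":0.8,"tz":0.8,"rx":0,"ry":0,"rz":-0.07},{"tx":0.2,"ty":0.8,"tz":0.8,"rx":0,"ry":0,"rz":-0.07},{"tx":0.2,"ty":0.8,"tz":0.8,"rx":0,"ry":0,"rz":-0.07},{"tx":0.2,"ty":0.8,"tz":0.8,"rx":0,"ry":0,"rz":-0.07},{"tx":0,"ty":0,"tz":0,"rx":0,"ry":0,"rz":0},{"tx":0,"ty":0,"tz":0,"rx":0,"ry":0,"rz":0}]}'
python3 look.py w6
```

```text
time: 28.75
tcp_pos: [0.4308, -0.2096, 0.2171]
ee_rot: [[0.998, 0.06, -0.001], [0.06, -0.998, 0.0], [-0.001, -0.0, -1.0]]
ft_force: [0.9, -0.9, -0.1]
opening: 0.0838
grasp_force: 0.0
time: 29.55
tcp_pos: [0.4791, -0.0175, 0.4089]
ee_rot: [[1.0, 0.003, 0.002], [0.003, -1.0, -0.001], [0.002, 0.001, -1.0]]
ft_force: [-0.4, -0.5, -0.7]
opening: 0.0938
grasp_force: 0.0
29.6 [ 0.4788 -0.0181  0.4073] [[1.0, 0.001, -0.001], [0.001, -1.0, -0.001], [-0.001, 0.001, -1.0]] 0.033
```

View pics/w6.png

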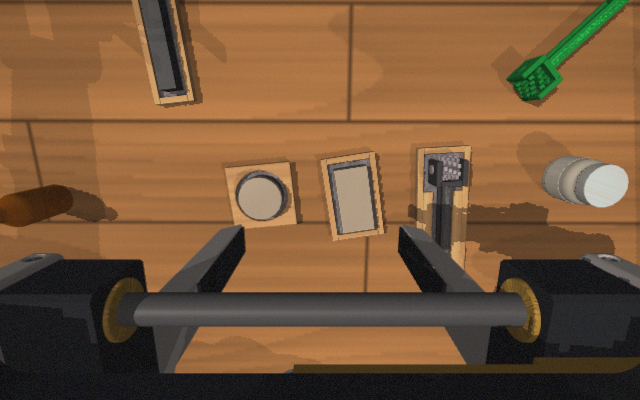

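The puck (262,195), bench stone (355,200), stick (162,45) and dresser (445,190) all sit inside their recesses. The bottle and jar are still standing. One numeric check at the seated heights, plus a top view.

```bash
python3 - <<'E'
import cv2,pickle,numpy as np
from geo import *
from workcell import manip
im=cv2.imread("pics/w6.png");c=pickle.load(open("w6.pkl","rb"))
for n,s,z in(("puck",(262,195),.036),("bench",(355,200),.031)):
    m=blob(im,s,(0,0,145),(180,90,255))[1]; print(n,rect(c,m,z))
t=manip.read_camera("top")[:,:,::-1][145:320,160:450]
cv2.imwrite("pics/top6.png",cv2.resize(t,None,fx=2.75,fy=2.75,interpolation=cv2.INTER_CUBIC))
E
```

```text
puck [438.9  73.5  62.1  61.7  -1.6]
bench [435.5 -69.3  98.6  49.1   9.2]
```

View pics/top6.png

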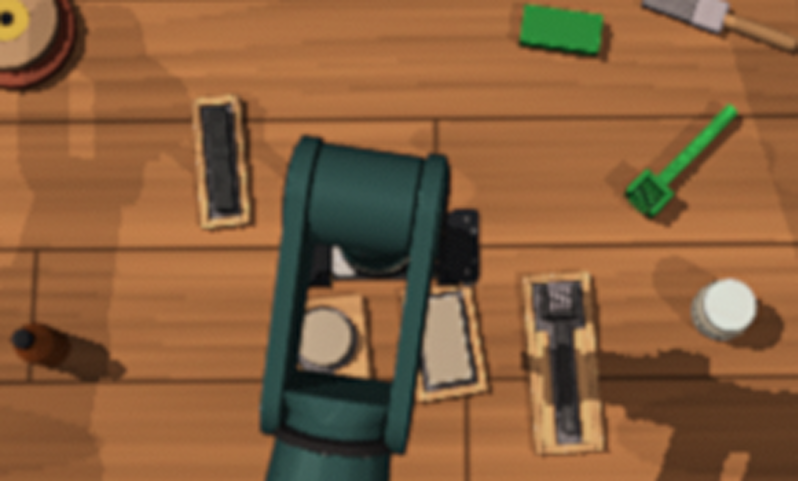

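The stick (221,160) and dresser (563,360) lie inside their recesses with margin all round. The puck and bench stone are within about 2 mm of their tray centres. The bottle and jar stand untouched, and the gripper is clear. Handing in.

```bash
python3 -c "
from workcell import manip
print(manip.job_done())"
```

```text
the job is handed in; nothing more can be done
None
```

The rectangular stone, round stone, stick and dresser each lie flat in their matching trays, lowered in gently with the dresser gripped at its balance point, the bottle and jar left where they stood; I handed the job in at about 30 s.

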